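# Switch the speaker line through and hold the talk button

### The job

Open the station loudspeaker line for a call: with a fingertip push the long-handled toggle over until it snaps to its other side, and only then press the round push-to-talk button all the way down and keep it down: the program finishes while still holding it pressed. Leave the short-handled toggle as it is. Do not lift, tip or shove the control boxes out of place, and leave the other things on the desk where they are.

Things in the scene. Friction and masses are not known exactly. Their poses are not given: they have to be found in the camera images.
- long_box: one of three alike aluminium desk boxes, 120 (x) x 100 (y) x 45 mm tall, on rubber feet, loose on the desk, roughly 1.1 to 2.1 kg; origin at the centre of its underside, z up, its top face at 45 mm; this one carries the long-handled toggle. The toggle's pivot is at the middle of the top face and the handle swings in the box's own x-z plane: at the start it leans towards the box's -x side, and must go to the +x side
- long_toggle (a joint): the long toggle, rad: 0 = resting against its stop, leaning 0.5 rad from vertical to the box's -x side; 0.5 = upright (dead centre); 1.0 = resting against the other stop, leaning 0.5 rad to +x. A spring drives it from dead centre to the nearer stop; leaving a stop takes about 2 to 3 N near the tip
- long_toggle_tip (a point): outer end of the long toggle's round steel handle, 12 mm diameter, 70 mm from the pivot (pivot = middle of the box's top face): at the start 106 mm above the desk and 34 mm to -x of the box's middle
- short_box: one of three alike aluminium desk boxes, 120 (x) x 100 (y) x 45 mm tall, on rubber feet, loose on the desk, roughly 1.1 to 2.1 kg; origin at the centre of its underside, z up, its top face at 45 mm; this one carries the short-handled toggle
- short_toggle (a joint): the short toggle, rad, same meaning as the long one; starts at 0 and stays there
- short_toggle_tip (a point): outer end of the short toggle's steel handle, 10 mm diameter, only 36 mm from its pivot
- talk_box: one of three alike aluminium desk boxes, 120 (x) x 100 (y) x 45 mm tall, on rubber feet, loose on the desk, roughly 1.1 to 2.1 kg; origin at the centre of its underside, z up, its top face at 45 mm; this one carries the round push-to-talk button at the middle of its top face
- talk (a joint): push-to-talk button, m: 0 = up, 0.006 = fully down. Spring return; fully down takes about 5 N, and then it stands on a hard stop
- talk_top (a point): centre of the button's top face, a steel disc of 30 mm diameter; it moves straight down 6 mm when pressed
- glue_stick: white upright glue stick, 28 mm diameter, 85 mm tall, loose, between the boxes; origin at the centre of its foot
- stamp: small dark wooden hand stamp standing upright, 30 mm diameter, 62 mm tall, loose, between the boxes; origin at the centre of its foot
- bottle: glass drinks bottle, 60 mm diameter, 190 mm tall, loose, beyond the boxes; origin at the centre of its foot
- pen_cup: dark metal pen cup, 78 mm diameter, 95 mm tall, pens up to 155 mm, loose, beyond the boxes; origin at the centre of its foot
- phone: black mobile phone lying flat, 148 x 72 x 9 mm, loose, left of the boxes; origin under its centre
- stapler: black stapler, 130 x 34 x 53 mm, loose, right of the boxes; origin under its centre
- note_block: block of sticky notes, 76 x 76 x 38 mm, loose, left of the boxes; origin under its centre
Things that resemble listed ones, but are neither listed nor needed, are in the scene too. Leave any blue look-alike of the talk_box alone.

How it is judged:
By the outcome, as a careful person would: the job done as asked, in the order asked, and still so for the second after the job is handed in, while the arm keeps its last pose, push and grip.
It also fails if it takes over 42 s, if anything falls off the work surface, if the arm or the gripper's body presses on something with over 40 N, if the wrist force passes 120 N, or if a joint passes its speed limit or range.

### The arm

A 6-joint arm with a two-finger parallel gripper is mounted at the origin on the work surface. World frame = base frame: x ahead of the robot, y to its left, z up, the work surface at z = 0. Lengths are in m, angles in degrees, forces in N, time in s.
With the tool pointing down it reaches from about 0.4 to 0.825 m from the base axis. Payload 7 kg.
Tool frame: the origin (TCP) lies between the finger pads; the fingertips stand 22 mm ahead of it and the grasp point (between the pads) lies 3 mm ahead of it; z points along the fingers, y is the line along which they close (so a half turn about z gives the same grasp; the last joint's range is limited). The gripper opens to 88 mm and grips with 3 to 60 N. Pads are 19 mm wide; open, the fingers measure 130 mm over their backs; the gripper's body (78 mm by 193 mm) begins 47 mm behind the grasp point.
Start: joints at [86.637, 20.546, 0.682, 0, -70.136, -16.507], TCP at [0.229, 0.635, 0.249] pointing down, gripper open.
Joint ranges: [-176.03, 176.03], [-82.01, 121.73], [-58.28, 71.71], [-173.87, 95.51], [-174.79, -0.11], [-173.66, 173.66]. Speed limits (degrees/s): [136.94, 136.94, 172.46, 180, 180, 180].

### API

Orientations are given as [roll, pitch, yaw] about the fixed x, y, z axes, in that order (R = Rz(yaw) Ry(pitch) Rx(roll)).
In Python, from plant import ctrl gives the robot as it stands.
- The arm moves only by the tool apply_moves, never from a script. Its argument "targets" is a list of rows, each an object with "travel": the shift along the tool's x, y, z in mm, a list of three; "roll": the turn about the tool's z in degrees; "jaw": the finger opening in mm, from 0 to 87.6. In form: [{"travel": [tx, ty, tz], "roll": roll, "jaw": jaw}, ...]. A call has 1 to 10 rows; each row shifts and turns the commanded pose from where the row before left it, along the tool's axes as they then stand; what a row does not reach is not made up. A row lasts 1/10 s, in which the tool goes at most 50 mm and 8.59 degrees, less where a joint would pass 70% of its speed; a pose out of reach is approached as far as the arm can. A call with a gripper value outside its range is refused whole. The fingers move at their own pace and stop on an object; the grip force is fixed at half the most. Time passes only in rows, so rows that do not move let the fingers close. It gives the time, the measured TCP pose, the force, the opening and the grip force at its end, in the units of the state.
- ctrl.get_obs(): the state, without advancing time (a new reading comes with each control period).
- ctrl.snapshot(name): name is "scene" or "top" or "wrist"; returns the picture (384x512x3 uint8, red, green, blue); there is no depth.
- ctrl.calibration(name): a dict with "K" (3x3 intrinsics, pixels), "extrinsics" (4x4, takes a point from camera to world coordinates); the wrist camera has in their place "hand_eye" (4x4, takes a point from camera to tool coordinates, whose origin is the TCP and whose axes are the flange's). Camera axes: x right, y down, z forward; pixel columns grow to the right and rows downward; lengths in m; the calibration is good to about 2 mm. A picture is of the moment at which its call begins: read the wrist's pose just before it. calibration takes no time and is no camera call.
- ctrl.close_job(): hands the job in; it is judged then, once.
The state is a dict: "clock": time; "joint_pos": joint angles; "qvel": joint speeds; "tau": joint torques, N m; "tool_pos": TCP position; "orientation": TCP orientation; "force": force on the tool from outside, world axes, zero at the start; "moment": the same for the moment, N m; "opening": finger opening in m; "gripper_force": force on a finger pad.
Only numpy, scipy, OpenCV 4.12 (cv2) and the standard library are available. Lean on these libraries where they do the work, as an engineer would, in place of code of your own. Each camera call takes 0.05 s, during which the arm holds its last target. There are 200 camera calls.

## Working session

There is one attempt and no reset: what is moved stays moved. The work goes in short steps, Python scripts to look and compute and a tool call to move; the robot and the scene stay as the last step left them, time stands still between calls to the robot, and variables do not carry over. Pictures are saved under pics/ and viewed, at most 10 in all, crops included, and the job is handed in when it is done.

Besides the shell and the picture viewer there is one more tool, called after ">>>" as name([rows], argument=value, ...), one row to a line, values as JSON. apply_moves: Moves the arm, as the interface text tells. Its arguments: {"type":"object","properties":{"targets":{"type":"array","items":{"type":"object","properties":{"travel":{"type":"array","items":{"type":"number"}},"roll":{"type":"number"},"jaw":{"type":"number"}}}}},"required":["targets"]}

```bash
mkdir -p pics
python3 - <<'E'
from plant import ctrl
import cv2,numpy as np
np.set_printoptions(precision=4,suppress=True)
o=ctrl.get_obs();print(o)
for n in("scene","top"):
    im=ctrl.snapshot(n);cv2.imwrite(f"pics/{n}0.png",im[:,:,::-1]);c=ctrl.calibration(n);print(n,c)
print(ctrl.calibration("wrist"))
a=cv2.imread("pics/scene0.png");b=cv2.imread("pics/top0.png")
cv2.imwrite("pics/top0b.png",cv2.resize(b,(800,600),interpolation=cv2.INTER_CUBIC))
E
```

```text
{'clock': 0.0, 'joint_pos': array([ 86.6367,  20.5921,   0.6363,  -0.0205, -70.1345, -16.5071]), 'qvel': array([ 0.026 , -0.005 ,  0.0217,  0.128 , -0.0588, -0.0399]), 'tau': array([  0.0004, -58.2713,  29.306 ,   6.9973,   0.0071,  -0.0002]), 'tool_pos': array([0.2293, 0.6344, 0.2476]), 'orientation': array([179.9078,  -0.0072, -19.8774]), 'force': array([ 0.6636, -0.4401, -0.5567]), 'moment': array([ 0.0119,  0.022 , -0.046 ]), 'gripper_force': 0.0, 'opening': 0.08748351754517823}
scene {'K': array([[396.6331,   0.    , 247.0767],
       [  0.    , 396.6331, 197.843 ],
       [  0.    ,   0.    ,   1.    ]]), 'extrinsics': array([[ 0.6814,  0.4908, -0.5429,  1.2958],
       [ 0.7318, -0.4699,  0.4937, -0.5633],
       [-0.0128, -0.7337, -0.6793,  0.9862],
       [ 0.    ,  0.    ,  0.    ,  1.    ]])}
top {'K': array([[392.9685,   0.    , 253.3373],
       [  0.    , 392.9685, 190.9084],
       [  0.    ,   0.    ,   1.    ]]), 'extrinsics': array([[ 0.0104, -0.9941,  0.1082,  0.3991],
       [-0.9999, -0.01  ,  0.0039,  0.1028],
       [-0.0028, -0.1082, -0.9941,  1.7361],
       [ 0.    ,  0.    ,  0.    ,  1.    ]])}
{'K': array([[308.369 ,   0.    , 257.3258],
       [  0.    , 308.369 , 196.9498],
       [  0.    ,   0.    ,   1.    ]]), 'hand_eye': array([[ 0.0008, -0.9646, -0.2638,  0.071 ],
       [ 1.    ,  0.001 , -0.0008, -0.0003],
       [ 0.001 , -0.2638,  0.9646, -0.1359],
       [ 0.    ,  0.    ,  0.    ,  1.    ]])}
```

View pics/top0b.png

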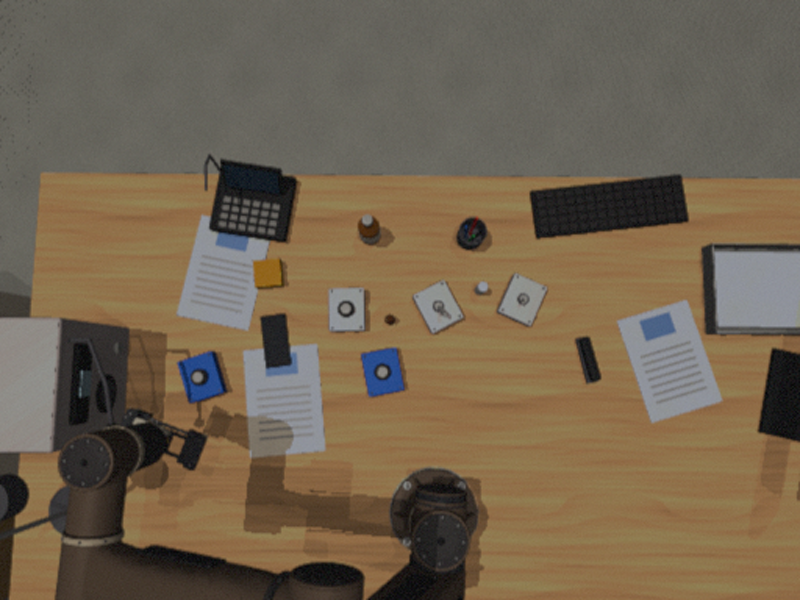

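View pics/scene0.png

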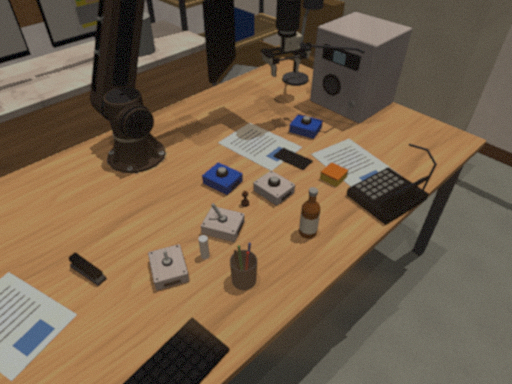

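The top view (800x600) shows the talk box at (347,310), the long box at (438,307) with its handle leaning lower right, and the short box at (523,299). The stamp is at (390,320) and the glue stick at (482,288). In the scene view the long handle is at (215,212). Next I measure the boxes.

```bash
cat > h.py <<'E'
import cv2,numpy as np
from plant import ctrl
from scipy.spatial.transform import Rotation as R
np.set_printoptions(precision=4,suppress=True)
def cast(uv,K,T,z):
    uv=np.atleast_2d(uv).astype(float)
    d=np.c_[uv,np.ones(len(uv))]@np.linalg.inv(K).T@T[:3,:3].T
    return T[:3,3]+d*((z-T[2,3])/d[:,2])[:,None]
def wristT(o):
    T=np.eye(4);T[:3,:3]=R.from_euler('xyz',o['orientation'],degrees=True).as_matrix();T[:3,3]=o['tool_pos']
    return T@ctrl.calibration("wrist")["hand_eye"]
E
python3 - <<'E'
from h import *
b=cv2.imread("pics/top0.png");c=ctrl.calibration("top");K,T=c["K"],c["extrinsics"]
hsv=cv2.cvtColor(b,cv2.COLOR_BGR2HSV)
m=((hsv[:,:,1]<60)&(hsv[:,:,2]>110)).astype(np.uint8)*255
m[:170]=0;m[225:]=0;m[:,:195]=0;m[:,360:]=0
for k in cv2.findContours(m,cv2.RETR_EXTERNAL,cv2.CHAIN_APPROX_NONE)[0]:
    if cv2.contourArea(k)<40: continue
    P=cast(k[:,0],K,T,.045)
    r=cv2.minAreaRect((P[:,:2]*1000).astype(np.float32));print(k[:,0].mean(0),r)
print("stamp,glue",cast([[390*.64,320*.64],[482*.64,289*.64]],K,T,.06))
print("handle tip guess z.106",cast([[447*.64,315*.64]],K,T,.106))
s=cv2.resize(b[160:240,190:370],(720,320),interpolation=cv2.INTER_CUBIC)
a=cv2.imread("pics/scene0.png");s2=cv2.resize(a[160:300,140:320],(720,560),interpolation=cv2.INTER_CUBIC)[:280+0]
cv2.imwrite("pics/c1.png",np.vstack([s,s2]))
E
```

```text
[221.1158 197.2737] ((553.34912109375, 249.0634765625), (117.4653091430664, 95.4307861328125), 0.9311495423316956)
[279.9176 195.7294] ((563.634765625, -6.2744598388671875), (117.93449401855469, 98.80286407470703), 27.26323890686035)
[334.4318 191.0568] ((586.1395263671875, -240.97048950195312), (97.89432525634766, 118.143310546875), 65.87097930908203)
stamp,glue [[ 0.5216  0.1247  0.06  ]
 [ 0.6096 -0.1272  0.06  ]]
handle tip guess z.106 [[ 0.5331 -0.0274  0.106 ]]
```

View pics/c1.png

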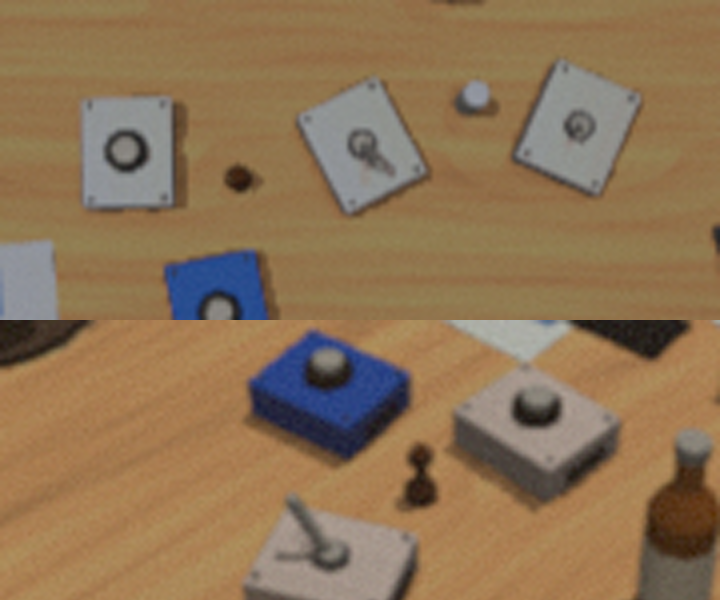

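The top and scene crop shows the talk box button at (125,150) in the crop and the long handle leaning from its pivot at (362,145) to its tip at (390,168). That agrees with long_box at (0.564,-0.006), yaw 27°, because the tip cast lands 37 mm from the centre along -x. I'll travel there at height.

>>> apply_moves([
  {"travel":[23,28,0],"roll":0,"jaw":0},
  {"travel":[23,28,0],"roll":0,"jaw":0},
  {"travel":[23,28,0],"roll":0,"jaw":0},
  {"travel":[23,28,0],"roll":0,"jaw":0},
  {"travel":[23,28,0],"roll":0,"jaw":0},
  {"travel":[23,28,0],"roll":0,"jaw":0},
  {"travel":[23,28,0],"roll":0,"jaw":0},
  {"travel":[23,28,0],"roll":0,"jaw":0},
  {"travel":[23,28,0],"roll":0,"jaw":0},
  {"travel":[23,28,0],"roll":0,"jaw":0},
])

```text
clock: 1.1
tool_pos: [0.3507, 0.2917, 0.2484]
orientation: [180.0, 0.0, -19.9]
force: [1.0, -0.0, -0.3]
opening: 0.0132
gripper_force: 0.0
```

>>> apply_moves([
  {"travel":[23,28,0],"roll":0,"jaw":0},
  {"travel":[23,28,0],"roll":0,"jaw":0},
  {"travel":[23,28,0],"roll":0,"jaw":0},
  {"travel":[23,28,0],"roll":0,"jaw":0},
  {"travel":[23,28,0],"roll":0,"jaw":0},
  {"travel":[23,28,0],"roll":0,"jaw":0},
  {"travel":[23,28,0],"roll":0,"jaw":0},
  {"travel":[23,28,0],"roll":0,"jaw":0},
  {"travel":[23,28,0],"roll":0,"jaw":0},
  {"travel":[23,28,0],"roll":0,"jaw":0},
])

```text
clock: 2.1
tool_pos: [0.4718, -0.0498, 0.2485]
orientation: [-180.0, 0.0, -19.9]
force: [0.6, -0.1, -0.4]
opening: 0.0006
gripper_force: 0.0
```

>>> apply_moves([
  {"travel":[0,0,0],"roll":-6,"jaw":0},
  {"travel":[0,0,0],"roll":-6,"jaw":0},
  {"travel":[0,0,0],"roll":-6,"jaw":0},
  {"travel":[0,0,0],"roll":-6,"jaw":0},
  {"travel":[0,0,0],"roll":-6,"jaw":0},
  {"travel":[0,0,0],"roll":-6,"jaw":0},
  {"travel":[0,0,0],"roll":-6,"jaw":0},
  {"travel":[0,0,0],"roll":-5,"jaw":0},
  {"travel":[0,0,0],"roll":0,"jaw":0},
  {"travel":[0,0,0],"roll":0,"jaw":0},
])

```text
clock: 3.1
tool_pos: [0.4715, -0.0482, 0.2484]
orientation: [-180.0, 0.0, 27.0]
force: [0.1, -0.1, -0.8]
opening: 0.0005
gripper_force: 0.0
```

Run:
```python
from h import *
o=ctrl.get_obs();print(o);im=ctrl.snapshot("wrist")[:,:,::-1];cv2.imwrite("pics/w1.png",im)
np.save("w1T.npy",wristT(o))
```

```text
{'clock': 3.1, 'joint_pos': array([ 18.0235,   1.2773, -23.7074,  -0.0067, -65.037 ,  98.9591]), 'qvel': array([-0.072 ,  0.0538,  0.1312,  0.0217,  0.0663, -0.1259]), 'tau': array([  0.0007, -30.1607,  28.3095,   6.6202,   0.0685,   0.2008]), 'tool_pos': array([ 0.4715, -0.0482,  0.2484]), 'orientation': array([-179.9907,    0.0205,   26.9798]), 'force': array([ 0.1001, -0.0546, -0.8279]), 'moment': array([-0.1164, -0.0006,  0.019 ]), 'gripper_force': 0.0, 'opening': 0.0005444277123318633}
```

View pics/w1.png

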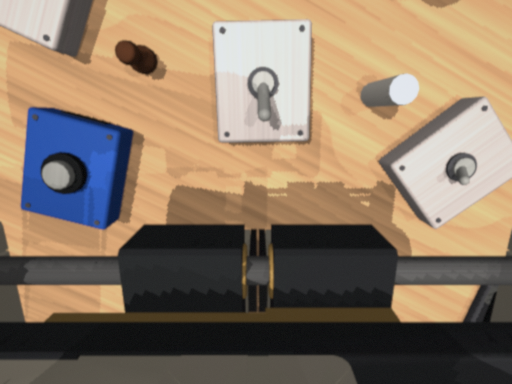

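The wrist view shows the long box at columns 214-311 and rows 20-143, square to the tool. The pivot ring is at about (263,82), the handle tip at about (265,115), and the fingers are below at (258,270).

Run:
```python
from h import *
K=ctrl.calibration("wrist")["K"];T=np.load("w1T.npy");o=ctrl.get_obs()
a=np.radians(27);tx=np.array([np.cos(a),np.sin(a),0]);ty=np.array([np.sin(a),-np.cos(a),0])
C=cast([[214,22],[311,21],[311,140],[218,140]],K,T,.045);c=C.mean(0)
print("corners",C,"c",c,"sizes",np.linalg.norm(np.diff(C,axis=0),axis=1))
t=cast([[265,115]],K,T,.106)[0];print("tip",t)
p=o['tool_pos']
for n,q in(("centre",c),("ring",cast([[263,83]],K,T,.047)[0]),("tip",t),("topview",np.array([.5636,-.0063,0])),("stamp base",cast([[146,66]],K,T,.005)[0]),("glue",cast([[403,89]],K,T,.085)[0])):
    print(n,"from TCP in tool xy mm",(q-p)@tx*1000,(q-p)@ty*1000)
```

```text
corners [[ 0.5924  0.0619  0.045 ]
 [ 0.6367 -0.023   0.045 ]
 [ 0.5359 -0.0804  0.045 ]
 [ 0.49    0.0095  0.045 ]] c [ 0.5638 -0.008   0.045 ] sizes [0.0957 0.116  0.101 ]
tip [ 0.5362 -0.0224  0.106 ]
centre from TCP in tool xy mm 100.39846964386176 5.983104616814469
ring from TCP in tool xy mm 100.77511229222176 5.399243200356083
tip from TCP in tool xy mm 69.3192202123481 6.337465325365386
topview from TCP in tool xy mm 101.01863082274022 4.387806258493463
stamp base from TCP in tool xy mm 122.71909466251368 -127.7357394987646
glue from TCP in tool xy mm 92.2911079063142 133.27635297692504
```

Pivot at tool +100.5, +5.5 mm and tip at +67, which agrees with the top view. I'll lower beside the handle until the fingertips are at about z 0.088.

>>> apply_moves([
  {"travel":[0,5.5,20],"roll":0,"jaw":0},
  {"travel":[0,0,20],"roll":0,"jaw":0},
  {"travel":[0,0,20],"roll":0,"jaw":0},
  {"travel":[0,0,20],"roll":0,"jaw":0},
  {"travel":[0,0,20],"roll":0,"jaw":0},
  {"travel":[0,0,20],"roll":0,"jaw":0},
  {"travel":[0,0,18],"roll":0,"jaw":0},
  {"travel":[15,0,0],"roll":0,"jaw":0},
  {"travel":[15,0,0],"roll":0,"jaw":0},
  {"travel":[10,0,0],"roll":0,"jaw":0},
])

```text
clock: 4.15
tool_pos: [0.5125, -0.0338, 0.1116]
orientation: [180.0, -0.1, 27.1]
force: [-0.1, -0.9, 0.3]
opening: 0.0004
gripper_force: 0.0
```

>>> apply_moves([
  {"travel":[4,0,0],"roll":0,"jaw":0},
  {"travel":[4,0,0],"roll":0,"jaw":0},
  {"travel":[4,0,0],"roll":0,"jaw":0},
  {"travel":[4,0,0],"roll":0,"jaw":0},
  {"travel":[4,0,0],"roll":0,"jaw":0},
])

```text
clock: 4.65
tool_pos: [0.5267, -0.0263, 0.1106]
orientation: [-180.0, 0.1, 27.1]
force: [-3.8, -2.1, 3.4]
opening: 0.0002
gripper_force: 2.2
```

>>> apply_moves([
  {"travel":[4,0,0],"roll":0,"jaw":0},
  {"travel":[4,0,0],"roll":0,"jaw":0},
  {"travel":[4,0,0],"roll":0,"jaw":0},
  {"travel":[4,0,0],"roll":0,"jaw":0},
  {"travel":[4,0,0],"roll":0,"jaw":0},
])

```text
clock: 5.15
tool_pos: [0.5461, -0.0162, 0.1106]
orientation: [180.0, -0.0, 27.1]
force: [-0.3, -0.5, -0.4]
opening: 0.0008
gripper_force: 0.3
```

>>> apply_moves([
  {"travel":[4,0,0],"roll":0,"jaw":0},
  {"travel":[4,0,0],"roll":0,"jaw":0},
  {"travel":[4,0,0],"roll":0,"jaw":0},
  {"travel":[4,0,0],"roll":0,"jaw":0},
  {"travel":[4,0,0],"roll":0,"jaw":0},
  {"travel":[0,0,0],"roll":0,"jaw":0},
])

```text
clock: 5.75
tool_pos: [0.5638, -0.0073, 0.1105]
orientation: [180.0, -0.0, 27.1]
force: [-0.7, -0.5, 0.0]
opening: 0.0001
gripper_force: 0.0
```

Force built to about 4 N and then vanished, which fits a snap. I'll rise straight up, back off and look.

>>> apply_moves([
  {"travel":[-4,0,-15],"roll":0,"jaw":0},
  {"travel":[0,0,-20],"roll":0,"jaw":0},
  {"travel":[0,0,-20],"roll":0,"jaw":0},
  {"travel":[0,0,-20],"roll":0,"jaw":0},
  {"travel":[0,0,-20],"roll":0,"jaw":0},
  {"travel":[-25,0,-20],"roll":0,"jaw":0},
  {"travel":[-25,-20,-20],"roll":0,"jaw":0},
  {"travel":[-25,-20,0],"roll":0,"jaw":0},
  {"travel":[-20,-20,0],"roll":0,"jaw":0},
  {"travel":[0,0,0],"roll":0,"jaw":0},
])

```text
clock: 6.75
tool_pos: [0.445, 0.0008, 0.2462]
orientation: [-180.0, -0.1, 27.2]
force: [1.7, -0.4, 0.9]
opening: 0.0004
gripper_force: 0.0
```

>>> apply_moves([
  {"travel":[0,-20,0],"roll":0,"jaw":0},
  {"travel":[0,-20,0],"roll":0,"jaw":0},
  {"travel":[0,-20,0],"roll":0,"jaw":0},
  {"travel":[0,0,0],"roll":0,"jaw":0},
  {"travel":[0,0,0],"roll":0,"jaw":0},
])

```text
clock: 7.25
tool_pos: [0.4206, 0.0544, 0.2457]
orientation: [180.0, -0.0, 27.2]
force: [-0.2, -0.7, 0.3]
opening: 0.0003
gripper_force: 0.0
```

Run:
```python
from h import *
o=ctrl.get_obs();print(o['clock'],o['tool_pos'],o['orientation']);im=ctrl.snapshot("wrist")[:,:,::-1];cv2.imwrite("pics/w2.png",im)
np.save("w2T.npy",wristT(o))
```

```text
7.25 [0.4206 0.0544 0.2457] [179.9937  -0.0185  27.2062]
```

View pics/w2.png

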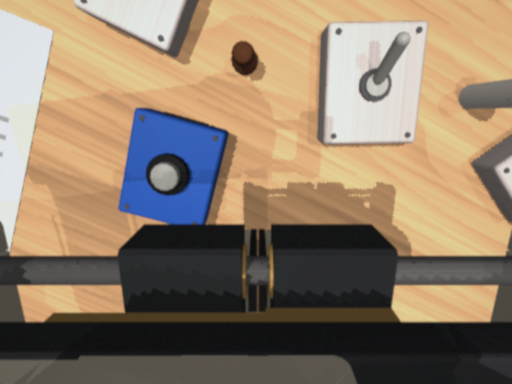

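The long handle now leans to +x, from its pivot at (376,85) to its tip at (402,40), so it snapped. The stamp still stands at (244,57). Next is the talk box.

>>> apply_moves([
  {"travel":[19,-19,0],"roll":0,"jaw":0},
  {"travel":[19,-19,0],"roll":0,"jaw":0},
  {"travel":[19,-19,0],"roll":0,"jaw":0},
  {"travel":[19,-19,0],"roll":0,"jaw":0},
  {"travel":[19,-19,0],"roll":0,"jaw":0},
  {"travel":[19,-19,0],"roll":0,"jaw":0},
  {"travel":[0,0,0],"roll":0,"jaw":0},
  {"travel":[0,0,0],"roll":0,"jaw":0},
  {"travel":[0,0,0],"roll":0,"jaw":0},
])

```text
clock: 8.2
tool_pos: [0.4698, 0.2066, 0.2453]
orientation: [180.0, 0.0, 27.1]
force: [-0.4, 0.4, -0.4]
opening: 0.0001
gripper_force: 0.0
```

Run:
```python
from h import *
o=ctrl.get_obs();print(o['clock'],o['tool_pos'],o['orientation']);im=ctrl.snapshot("wrist")[:,:,::-1];cv2.imwrite("pics/w3.png",im)
np.save("w3T.npy",wristT(o))
```

```text
8.2 [0.4698 0.2066 0.2453] [179.9876   0.0431  27.0836]
```

View pics/w3.png

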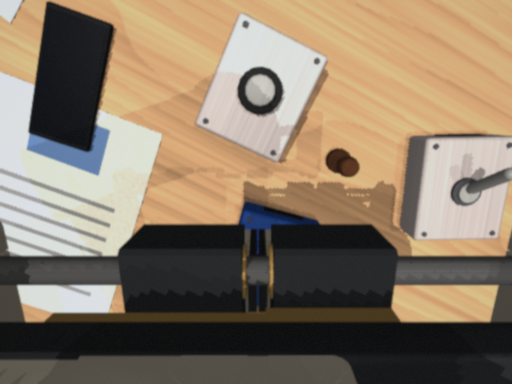

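The talk button disc is at about (261,90), and the stamp stands at (342,162), clear of it.

Run:
```python
from h import *
K=ctrl.calibration("wrist")["K"];T=np.load("w3T.npy");o=ctrl.get_obs()
a=np.radians(27.1);tx=np.array([np.cos(a),np.sin(a),0]);ty=np.array([np.sin(a),-np.cos(a),0]);p=o['tool_pos']
c=cast([[241,14],[326,60],[277,160],[197,124]],K,T,.045).mean(0)
for n,q in(("box",c),("top.06",cast([[261,90]],K,T,.06)[0]),("ring.047",cast([[260,92]],K,T,.05)[0]),("topview",np.array([.5533,.249,0])),("stamp top",cast([[336,158]],K,T,.062)[0])):
    print(n,q,(q-p)@tx*1000,(q-p)@ty*1000)
```

```text
box [0.5527 0.2463 0.045 ] 91.85617066026994 2.3550782633713214
top.06 [0.554 0.246 0.06 ] 92.87294357671465 3.2911979961276114
ring.047 [0.5525 0.2462 0.05  ] 91.61599798789398 2.383162719506654
topview [0.5533 0.249  0.    ] 93.6349251270295 0.28321367541501796
stamp top [0.53   0.1461 0.062 ] 26.016690097938135 81.26441498121356
```

>>> apply_moves([
  {"travel":[31,1,0],"roll":0,"jaw":0},
  {"travel":[31,1,0],"roll":0,"jaw":0},
  {"travel":[30.5,0,0],"roll":0,"jaw":0},
  {"travel":[0,0,30],"roll":0,"jaw":0},
  {"travel":[0,0,30],"roll":0,"jaw":0},
  {"travel":[0,0,30],"roll":0,"jaw":0},
  {"travel":[0,0,30],"roll":0,"jaw":0},
  {"travel":[0,0,20],"roll":0,"jaw":0},
  {"travel":[0,0,5],"roll":0,"jaw":0},
  {"travel":[0,0,0],"roll":0,"jaw":0},
])

```text
clock: 9.25
tool_pos: [0.553, 0.2472, 0.1004]
orientation: [180.0, 0.1, 27.1]
force: [0.0, -0.2, 0.6]
opening: 0.0003
gripper_force: 0.0
```

>>> apply_moves([
  {"travel":[0,0,3],"roll":0,"jaw":0},
  {"travel":[0,0,3],"roll":0,"jaw":0},
  {"travel":[0,0,3],"roll":0,"jaw":0},
  {"travel":[0,0,0],"roll":0,"jaw":0},
])

```text
clock: 9.65
tool_pos: [0.553, 0.248, 0.0916]
orientation: [-180.0, -0.0, 27.1]
force: [0.1, 0.1, -0.2]
opening: 0.0007
gripper_force: 0.0
```

>>> apply_moves([
  {"travel":[0,0,2],"roll":0,"jaw":0},
  {"travel":[0,0,2],"roll":0,"jaw":0},
  {"travel":[0,0,2],"roll":0,"jaw":0},
  {"travel":[0,0,0],"roll":0,"jaw":0},
])

```text
clock: 10.05
tool_pos: [0.5533, 0.2482, 0.0857]
orientation: [180.0, -0.0, 27.1]
force: [-1.3, 0.0, 3.4]
opening: 0.0004
gripper_force: 1.7
```

>>> apply_moves([
  {"travel":[0,0,2],"roll":0,"jaw":0},
  {"travel":[0,0,0],"roll":0,"jaw":0},
])

```text
clock: 10.25
tool_pos: [0.5533, 0.2482, 0.0837]
orientation: [-180.0, -0.0, 27.1]
force: [-1.1, 0.7, 5.2]
opening: 0.0005
gripper_force: 2.3
```

>>> apply_moves([
  {"travel":[0,0,2],"roll":0,"jaw":0},
  {"travel":[0,0,0],"roll":0,"jaw":0},
])

```text
clock: 10.45
tool_pos: [0.5534, 0.2482, 0.0831]
orientation: [180.0, -0.1, 27.2]
force: [-4.4, -0.9, 14.3]
opening: 0.0006
gripper_force: 7.3
```

The button is on its hard stop: force jumped to 14 N and motion stopped. I'll hold and check.

>>> apply_moves([
  {"travel":[0,0,0],"roll":0,"jaw":0},
  {"travel":[0,0,0],"roll":0,"jaw":0},
  {"travel":[0,0,0],"roll":0,"jaw":0},
  {"travel":[0,0,0],"roll":0,"jaw":0},
  {"travel":[0,0,0],"roll":0,"jaw":0},
])

```text
clock: 10.95
tool_pos: [0.5534, 0.2482, 0.0831]
orientation: [180.0, -0.1, 27.2]
force: [-4.2, -0.5, 14.3]
opening: 0.0005
gripper_force: 7.4
```

Run:
```python
from h import *
im=ctrl.snapshot("scene")[:,:,::-1]
cv2.imwrite("pics/s2.png",cv2.resize(im[130:310,120:360],(800,600),interpolation=cv2.INTER_CUBIC))
o=ctrl.get_obs();print(o['tool_pos'],o['force'])
```

```text
[0.5534 0.2482 0.0831] [-5.8465 -0.3304 14.0634]
```

View pics/s2.png

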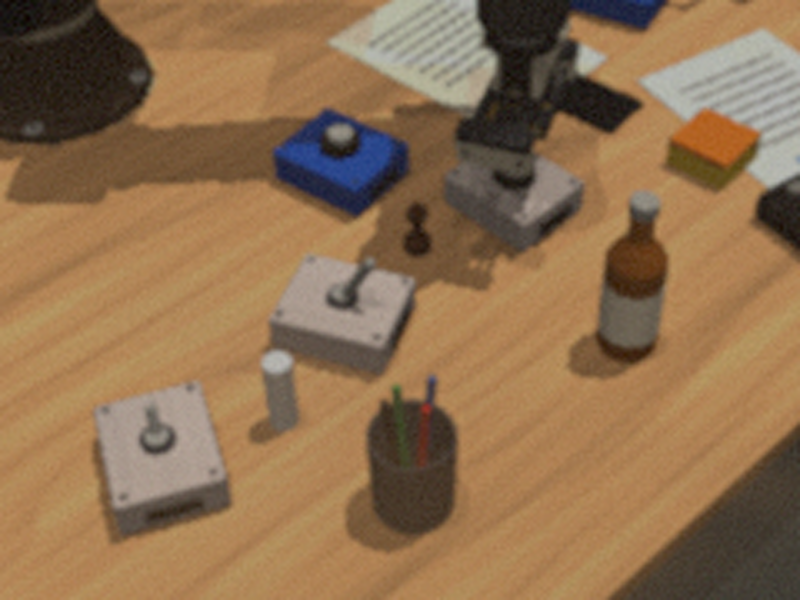

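The fingertips hold the talk button down at (512,175) and the long handle at (360,275) leans to +x. The short toggle, stamp, glue stick and other things stand as before. Handing in.

```bash
python3 -c "
from plant import ctrl
print(ctrl.close_job())"
```

```text
the job is handed in; nothing more can be done
None
```

I handed the job in at about 11 s: the long toggle snapped to its +x side first, then the talk button was pressed onto its hard stop and held at about 14 N; in the last picture nothing else had visibly moved.

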